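Rock the tight bung out of the port block

ROBOT

A 6-joint arm with a two-finger parallel gripper is mounted at the origin on a cart in front of the work surface, level with it; the furniture and walls round the work are solid. World frame = base frame: x ahead of the robot, y to its left, z up, the work surface at z = 0. Lengths are in m, angles in rad, forces in N, time in s.
With the tool pointing down it reaches from about 0.35 to 0.85 m from the base axis. Payload 8.1 kg.
Tool frame: the origin (TCP) lies midway between the tips of the shut fingers; the grasp point (between the pads) lies 19 mm behind it; z points along the fingers, y is the line along which they close (so a half turn about z gives the same grasp; the last joint's range is limited). The gripper opens to 85 mm and grips with 20 to 120 N. Pads are 22 mm wide; open, the fingers measure 114 mm over their backs; the gripper's body (76 mm by 85 mm) begins 54 mm behind the grasp point. The pads swing forward as they close: fully open they stand 13 mm farther back than shut.
Start: joints at [-1.188, 0.13, 1.488, -0, 1.523, -0.085], TCP at [0.271, -0.536, 0.202] pointing down, gripper open.
Joint ranges: [-2.96, 2.96], [-0.89, 2.26], [0.02, 2.5], [-1.34, 4.48], [0, 2.73], [-2.66, 2.66]. Speed limits (rad/s): [2.39, 2.39, 2.79, 3.14, 3.14, 3.14].

INTERFACE

Orientations are given as a unit quaternion [w, x, y, z].
In Python, from plant import r gives the robot as it stands.
- The arm moves only by the tool arm_command, never from a script. Its argument "targets" is a list of rows, each a list of 7 numbers: the turn, a rotation vector about the world's x, y, z in degrees, then the shift along the world's x, y, z in m, then the opening in per cent of the stroke, from 0 (shut) to 100 (fully open). In form: [[rx, ry, rz, tx, ty, tz, claw], ...]. A call has 1 to 20 rows; each row is the pose to reach, as a shift and turn from the pose commanded when the call began; what a row does not reach only later rows make up. A row lasts 1/8 s, in which the tool goes at most 62.5 mm and 10.7 degrees, less where a joint would pass 70% of its speed; a pose out of reach is approached as far as the arm can. A call with a gripper value outside its range is refused whole. The fingers move at their own pace and stop on an object; "newtons" is the grip in N (left out, the last holds). Time passes only in rows, so rows that repeat a pose let the fingers close. It gives the time, the measured TCP pose, the force, the opening and the grip force at its end, in the units of the state.
- r.read_state(): the state, without advancing time (a new reading comes with each control period).
- r.capture(name): name is "scene" or "top"; returns a dict with "pixels" (400x640x3 uint8, blue, green, red), "fx", "fy", "cx", "cy" (pixels), "rvec" (rotation vector, rad) and "tvec" (3), from world to camera coordinates, as OpenCV has them. Camera axes: x right, y down, z forward; pixel columns grow to the right and rows downward; lengths in m; the calibration is good to about 2 mm. A picture is of the moment at which its call begins. There is no depth.
- r.job_done(): hands the job in; it is judged then, once.
Trained networks look in a picture, given as the dict that the camera call returned (one of the last four; its "shot" number tells which), for a name from the list of things; names that differ only in an ending like _2 or _b are one class to them, and where a whole thing is asked for, a point or a joint stands for the part that bears it (a point fixed in the world has none). Each returns a list of dicts, best first, with "p" (0 to 1); they miss things now and then, are a little off and sometimes report something else, mostly with a low value. They report only what shows in the picture. A call takes as long as a camera call. They do not tell look-alikes from the thing itself.
- r.outline_of(picture, name): "region" (400x640 bool, what is visible of it) and "rect" ([centre column, centre row, width, height] in pixels, round what is visible of it).
The state is a dict: "clock": time; "joints": joint angles; "qvel": joint speeds; "joint_efforts": joint torques, N m; "position": TCP position; "orientation": TCP orientation; "contact_force": force on the tool from outside, world axes, zero at the start; "wrist_torque": the same for the moment, N m; "gripper_width": finger opening in m; "finger_force": force on a finger pad.
Only numpy, scipy, OpenCV 4.12 (cv2) and the standard library are available. Lean on these libraries where they do the work, as an engineer would, in place of code of your own. Each camera call takes 0.05 s, during which the arm holds its last target. There are 200 camera calls.

TASK

One of the three port blocks on the bench is held shut by a tight black rubber bung with a flat-sided grip. Rock the bung well over to the left, then well over to the right (as you face it from the robot), to work it loose from the two jaws; then pull it straight up out of the block and put it down in the metal tray.

Things in the scene. Friction and masses are not known exactly. Their poses are not given: they have to be found in the camera images.
- bung_center (a point): Centre of the black rubber bung, half-way up its 86 mm, upright in the port block, foot 8 mm above the table; x, y as the block's. Loose, 60 g. x by y: foot 22 x 14 mm, shank 22 x 18, bead 22 x 28 (from 19 to 26 mm above the foot), shank 22 x 20, and from 44 mm up a flat-sided grip 30 x 16. Pinch it across the 16 mm (along y) 68 mm above the foot, firmly (40 N).
- port_block: Bolted-down aluminium block 60 x 76 x 37 mm, the one with the bung and two dark jaws; origin at the centre of its underside, x roughly away from the robot, y roughly to its left. Rock the bung about its foot (turn about block x). Then it pulls out upright: spring pads drag 5 to 12 N for 15 mm; clear after 40 mm. The other two blocks (red-topped round knob, white round post) stay as they are.
- jaw_left (a joint): Jaw on the block's +y side, 8 mm thick, top 45 mm above the table; value 0 (closed) to 0.008 m (slid outward); the one on -y is its mirror image. Each hooks 3.5 mm over the bung's bead, so a straight pull is blocked. Leaning the bung on a jaw slides it out (5 N friction) and it stays. Lean 10 to 11 degrees to +y, then as much to -y; the bead meets the wall at about 13.
- tray: Open shallow metal pan, 281 x 301 x 65 mm (its x, y, z) with sloping sides, flat inside for about 200 x 200 mm, its floor 3 to 12 mm above the table; fixed, to the robot's left. Origin at the centre of its underside.
Things that resemble listed ones, but are neither listed nor needed, are in the scene too. Leave any red look-alike of the part that bears bung_center alone.

How it is judged:
By the outcome, as a careful person would: the job done as asked, in the order asked, and still so for the second after the job is handed in, with the robot touching nothing.
It also fails if it takes over 48 s, if anything falls off the work surface, if the arm or the gripper's body presses on something with over 40 N, if the wrist force passes 120 N, or if a joint passes its speed limit or range.

## Working session

There is one attempt and no reset: what is moved stays moved. The work goes in short steps, Python scripts to look and compute and a tool call to move; the robot and the scene stay as the last step left them, time stands still between calls to the robot, and variables do not carry over. Pictures are saved under pics/ and viewed, at most 10 in all, crops included, and the job is handed in when it is done.

Besides the shell and the picture viewer there is one more tool, called after ">>>" by a JSON object that holds its "method" and its "body", one argument or row to a line. arm_command: Moves the arm, as the interface text tells. Its arguments: {"type":"object","properties":{"targets":{"type":"array","items":{"type":"array","items":{"type":"number"}}},"newtons":{"type":"number"}},"required":["targets"]}

```bash
mkdir -p pics
cat > h.py <<'E'
import numpy as np, cv2
from plant import r
def ray(c,u,v):
    R=cv2.Rodrigues(np.array(c["rvec"],float))[0]; t=np.array(c["tvec"],float).ravel()
    d=R.T@np.array([(u-c["cx"])/c["fx"],(v-c["cy"])/c["fy"],1]); return -R.T@t,d
def at(c,u,v,z):
    o,d=ray(c,u,v); return o+d*(z-o[2])/d[2]
def proj(c,P):
    K=np.array([[c["fx"],0,c["cx"]],[0,c["fy"],c["cy"]],[0,0,1.]])
    return cv2.projectPoints(np.array(P,float).reshape(-1,3),np.array(c["rvec"],float),np.array(c["tvec"],float),K,None)[0][:,0]
E
python3 - <<'E'
from h import *
s=r.read_state(); print(s["clock"],s["position"],s["orientation"])
for n in("scene","top"):
    c=r.capture(n); cv2.imwrite(f"pics/{n}1.png",c["pixels"])
    print(n,"cam",ray(c,320,200)[0].round(3))
    for t in("bung_center","port_block","jaw_left","tray"):
        for o in r.outline_of(c,t): print(n,t,round(o["p"],2),np.round(o["rect"],1),at(c,*o["rect"][:2],{"bung_center":.07,"port_block":.037,"jaw_left":.045,"tray":.0}[t]).round(3))
E
```

```text
0.0 [ 0.27037126 -0.5349612   0.20084069] [-9.12086335e-04  9.72770296e-01  2.31769513e-01 -1.13271489e-04]
scene cam [0.054 0.527 0.535]
scene bung_center 0.87 [261.1 216.2  17.1  34.4] [0.566 0.096 0.07 ]
scene bung_center 0.71 [303.1 194.1  18.1  24.1] [ 0.551 -0.023  0.07 ]
scene port_block 0.96 [303.2 214.   35.5  35.2] [0.531 0.002 0.037]
scene tray 0.7 [206.7 303.9 222.2 167.7] [0.523 0.285 0.   ]
top cam [ 0.452 -0.056  1.282]
top bung_center 0.56 [287.3 165.3  13.6  10.2] [0.593 0.063 0.07 ]
top port_block 0.59 [320.  180.4  32.7  27.8] [ 0.553 -0.027  0.037]
top port_block 0.58 [211.3 201.8 103.7 102.4] [0.494 0.284 0.037]
top jaw_left 0.59 [313.4 184.4   7.5  13.9] [ 0.541 -0.009  0.045]
top jaw_left 0.56 [321.9 179.8  33.8  26.5] [ 0.554 -0.033  0.045]
top tray 0.65 [210.5 200.2 105.  100. ] [0.5   0.296 0.   ]
```

View pics/scene1.png

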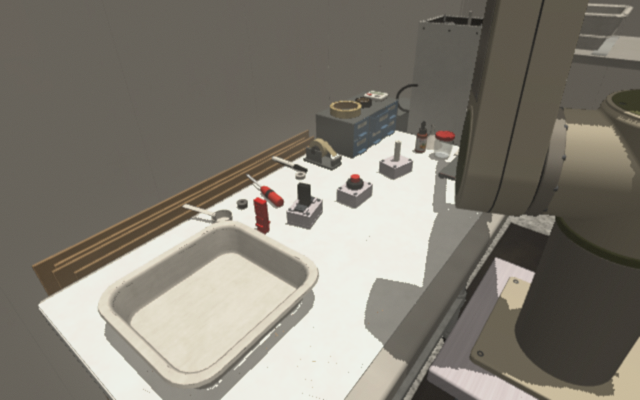

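View pics/top1.png

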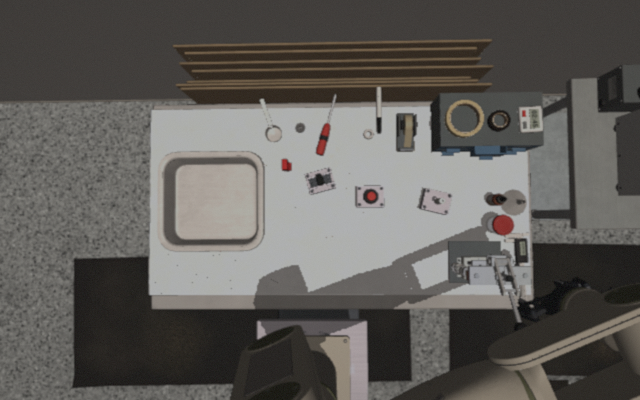

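Candidates: the black grip in the port block (scene 303,194; top 320,180) and a free-standing red look-alike (scene 262,216; top 287,165). The black one in the block with jaws fits the description. Next I confirm it in a crop and measure yaw.

Run:
```python
from h import *
c=r.capture("top"); s=r.capture("scene")
a=cv2.resize(c["pixels"][155:205,290:350],(600,500),interpolation=cv2.INTER_CUBIC)[:, :480]
cr=cv2.resize(c["pixels"][160:200,300:340],(400,400),interpolation=cv2.INTER_CUBIC)
cs=cv2.resize(s["pixels"][175:230,280:335],(400,400),interpolation=cv2.INTER_CUBIC)
cv2.imwrite("pics/crop.png",np.hstack([cr,cs]))
for o in r.outline_of(c,"port_block")[:2]+r.outline_of(c,"jaw_left"):
    m=o["region"].astype(np.uint8); k=cv2.findContours(m,0,2)[0]; k=max(k,key=cv2.contourArea)
    b=cv2.boxPoints(cv2.minAreaRect(k)); P=np.array([at(c,*p,.037)[:2] for p in b]); print(round(o["p"],2),b.round(1).tolist(),P.round(3).tolist(),P.mean(0).round(4))
    for e in (P[1]-P[0],P[2]-P[1]): print(np.linalg.norm(e).round(4),np.degrees(np.arctan2(e[1],e[0])).round(1))
```

```text
0.85 [[304.20001220703125, 173.8000030517578], [330.1000061035156, 166.39999389648438], [336.1000061035156, 187.39999389648438], [310.20001220703125, 194.8000030517578]] [[0.572, 0.017], [0.593, -0.056], [0.533, -0.073], [0.512, 0.001]] [ 0.5523 -0.0279]
0.0767 -74.5
0.0623 -164.5
0.5 [[308.20001220703125, 179.60000610351562], [314.79998779296875, 177.39999389648438], [317.3999938964844, 185.1999969482422], [310.79998779296875, 187.39999389648438]] [[0.555, 0.006], [0.562, -0.013], [0.539, -0.02], [0.533, -0.001]] [ 0.5473 -0.0069]
0.0198 -72.0
0.0235 -161.9
```

View pics/crop.png

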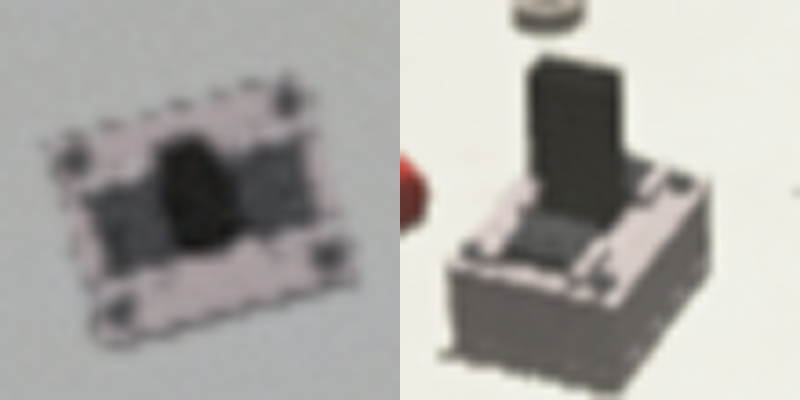

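The crop confirms it: the black flat-sided grip stands in the block between two dark jaws (top crop centre about 200,200). Next I refine its pose with both cameras.

```bash
cat > fit.py <<'E'
from h import *
from scipy.optimize import minimize
def hull(c,P,S=8):
    q=proj(c,P); m=np.zeros((400*S//1,640*S//1),np.uint8)
    cv2.fillConvexPoly(m,cv2.convexHull(np.round((q+.5)*S-.5).astype(np.int32)),255); return m
def box(p,lx,ly,z0,z1):
    x,y,a=p; X=np.array([[i*lx/2,j*ly/2,k] for i in(-1,1) for j in(-1,1) for k in(z0,z1)])
    R=cv2.Rodrigues(np.array([0,0,a]))[0]; return X@R.T+[x,y,0]
def fit(items,p0):
    # items: (cam, soft mask, dims, window)
    def cost(p):
        e=0
        for c,m,d,(u0,v0,u1,v1) in items:
            w=sum(0 for _ in ()) 
            M=cv2.resize(hull(c,box((p[0],p[1],p[2]),*d)),(640,400),interpolation=cv2.INTER_AREA)/255.
            e+=np.abs(M-m)[v0:v1,u0:u1].sum()
        return e
    s=np.array(p0); return minimize(cost,s,method="Nelder-Mead",options=dict(initial_simplex=s+np.array([[0,0,0],[.006,0,0],[0,.006,0],[0,0,.1]]),maxiter=120,xatol=2e-4,fatol=.02))
E
python3 - <<'E'
from fit import *
p0=[.553,-.028,.27]
T=r.capture("top"); S=r.capture("scene")
mt=r.outline_of(T,"port_block")[0]["region"].astype(float)
R=r.outline_of(S,"port_block"); ms=R[0]["region"].astype(float)
B=r.outline_of(S,"bung_center"); b=[o for o in B if abs(o["rect"][0]-303)<8]
for nm,it in (("top block",[(T,mt,(.06,.076,0,.037),(290,150,350,210))]),):
    f=fit(it,p0); print(nm,f.x[:2].round(4),np.degrees(f.x[2]).round(1),f.fun)
# black grip by darkness in scene
g=S["pixels"].max(2).astype(float); 
print(g[185:212:3,292:316:2].astype(int))
if b:
    mb=b[0]["region"].astype(float); f=fit([(S,mb,(.03,.016,.045,.094),(285,175,325,207))],p0); print("grip scene",f.x.round(4),f.fun)
f=fit([(T,mt,(.06,.076,0,.037),(290,150,350,210)),(S,np.maximum(ms,0),(.06,.076,0,.037),(270,205,340,240))],p0); print("both",f.x.round(4),f.fun)
E
```

```text
top block [ 0.553  -0.0273] 15.1 104.06666666666666
[[238 238 232  63  57  60  59  59  60 151 239 238]
 [238 238 232  54  52  52  52  52  51 133 240 238]
 [238 238 233  63  51  53  52  54  52 132 241 238]
 [238 238 234  79  52  53  53  53  52 124 240 239]
 [238 238 233  80  52  55  56  54  55  62 104 156]
 [238 232 216 155  59  55  54  55  56  64 108 193]
 [233 219 161  98  58  56  55  56  55  75 141 172]
 [215 203 116  94  96  94  91  84  92 199 216 212]
 [193  98  68  81  84  91  96 197 173 217 213 198]]
both [ 0.5531 -0.0274  0.2606] 138.1098039215686
```

>>> {"method": "arm_command", "body": {
  "targets": [
    [0,0,0,0,0,0.05,60],
    [0,0,-2,0.03,0.05,0.06,60],
    [0,0,-4,0.06,0.1,0.06,60],
    [0,0,-5,0.09,0.16,0.06,60],
    [0,0,-6,0.12,0.21,0.06,60],
    [0,0,-7,0.15,0.27,0.06,60],
    [0,0,-8,0.18,0.32,0.06,60],
    [0,0,-9,0.21,0.375,0.06,60],
    [0,0,-10,0.24,0.43,0.06,60],
    [0,0,-11,0.26,0.47,0.04,60],
    [0,0,-11.7,0.282,0.509,0.02,60],
    [0,0,-11.7,0.282,0.509,0,60],
    [0,0,-11.7,0.282,0.509,-0.02,60],
    [0,0,-11.7,0.282,0.509,-0.02,60],
    [0,0,-11.7,0.282,0.509,-0.02,60]
  ],
  "newtons": 40
}}

```text
clock: 2.82
position: [0.5527, -0.0276, 0.1827]
orientation: [0.0, 0.991, 0.131, 0.0]
contact_force: [0.7, -0.7, -0.5]
gripper_width: 0.0511
finger_force: 0.0
```

>>> {"method": "arm_command", "body": {
  "targets": [
    [0,0,0,0,0,-0.04,60],
    [0,0,0,0,0,-0.08,60],
    [0,0,0,0,0,-0.11,60],
    [0,0,0,0,0,-0.126,60],
    [0,0,0,0,0,-0.126,60],
    [0,0,0,0,0,-0.126,60]
  ]
}}

```text
clock: 3.58
position: [0.554, -0.0269, 0.0578]
orientation: [0.0, 0.991, 0.131, 0.001]
contact_force: [-0.1, 0.0, -0.4]
gripper_width: 0.0512
finger_force: 0.0
```

Run:
```python
from h import *
s=r.read_state(); print(s["position"],s["contact_force"],s["gripper_width"])
c=r.capture("scene"); q=proj(c,[s["position"]])[0]; print(q)
cv2.imwrite("pics/g.png",cv2.resize(c["pixels"][140:240,250:370],(720,600),interpolation=cv2.INTER_CUBIC))
```

```text
[ 0.55395385 -0.02690366  0.05778337] [-0.13657559  0.03399119 -0.39413022] 0.051231313773531774
[303.30552146 197.51204261]
```

View pics/g.png

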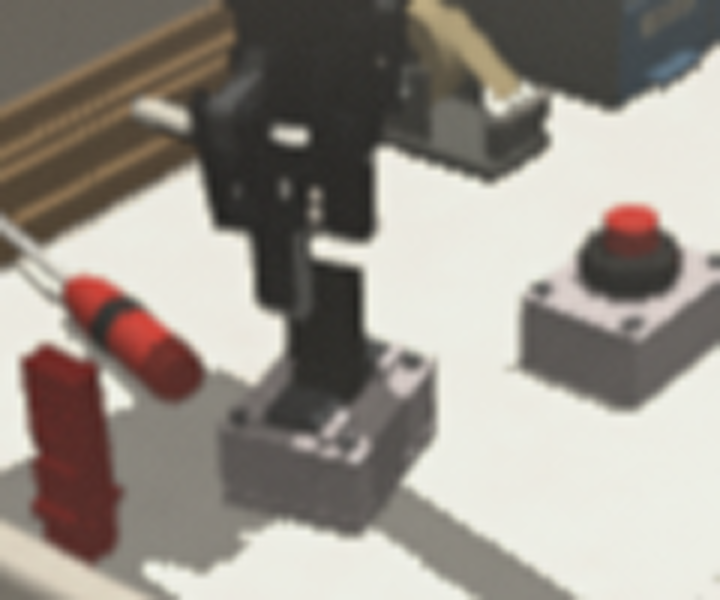

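The open fingers straddle the black grip (crop 280,285 left finger, grip 335,310). Closing.

>>> {"method": "arm_command", "body": {
  "targets": [
    [0,0,0,0,0,0,18],
    [0,0,0,0,0,0,10],
    [0,0,0,0,0,0,0],
    [0,0,0,0,0,0,0],
    [0,0,0,0,0,0,0],
    [0,0,0,0,0,0,0],
    [0,0,0,0,0,0,0],
    [0,0,0,0,0,0,0]
  ],
  "newtons": 40
}}

```text
clock: 4.62
position: [0.5533, -0.0267, 0.0568]
orientation: [0.0, 0.991, 0.131, 0.001]
contact_force: [0.2, -0.3, 6.6]
gripper_width: 0.0146
finger_force: 39.7
```

>>> {"method": "arm_command", "body": {
  "targets": [
    [-1.93,-0.52,0,-0.0004,0.0016,0,0],
    [-3.86,-1.04,0,-0.0009,0.0033,-0.0001,0],
    [-5.79,-1.56,0,-0.0013,0.0049,-0.0003,0],
    [-5.79,-1.56,0,-0.0013,0.0049,-0.0003,0]
  ]
}}

```text
clock: 5.12
position: [0.5523, -0.0219, 0.057]
orientation: [0.053, 0.99, 0.132, 0.008]
contact_force: [-0.2, -2.3, 7.8]
gripper_width: 0.0144
finger_force: 39.8
```

```bash
cat > lean.py <<'E'
from h import *
from scipy.spatial.transform import Rotation as Ro
s=r.read_state(); w,x,y,z=s["orientation"]; R=Ro.from_quat([x,y,z,w]).as_matrix()
a=np.radians(15.06); Bx=np.array([np.cos(a),np.sin(a),0]); By=np.array([-np.sin(a),np.cos(a),0])
up=-R[:,2]; print("lean y",np.degrees(np.arctan2(up@By,up[2])).round(2),"lean x",np.degrees(np.arctan2(up@Bx,up[2])).round(2))
print("pos blk",((s["position"]-np.array([.5533,-.0267,.0568]))@np.c_[Bx,By,[0,0,1]]*1000).round(2),"F blk",(s["contact_force"]@np.c_[Bx,By,[0,0,1]]).round(1),"T",(s["wrist_torque"]@np.c_[Bx,By,[0,0,1]]).round(2),s["gripper_width"])
E
python3 lean.py
```

```text
lean y 6.14 lean x -0.12
pos blk [0.31 4.91 0.17] F blk [-0.8 -2.1  7.8] T [-0.58  0.25 -0.08] 0.014387343667426186
```

>>> {"method": "arm_command", "body": {
  "targets": [
    [-1.93,-0.52,0,-0.0004,0.0016,-0.0002,0],
    [-3.86,-1.04,0,-0.0009,0.0032,-0.0004,0],
    [-4.83,-1.3,0,-0.0011,0.0041,-0.0006,0],
    [-4.83,-1.3,0,-0.0011,0.0041,-0.0006,0],
    [-4.83,-1.3,0,-0.0011,0.0041,-0.0006,0]
  ]
}}

```text
clock: 5.75
position: [0.5515, -0.0181, 0.0567]
orientation: [0.096, 0.987, 0.131, 0.014]
contact_force: [-1.3, -1.5, 8.9]
gripper_width: 0.0147
finger_force: 40.0
```

```bash
python3 lean.py
python3 - <<'E'
from h import *
c=r.capture("scene")
cv2.imwrite("pics/l.png",cv2.resize(c["pixels"][170:230,270:340],(700,600),interpolation=cv2.INTER_CUBIC))
E
```

```text
lean y 11.11 lean x -0.14
pos blk [ 0.54  8.81 -0.09] F blk [-1.6 -1.2  8.9] T [-0.6   0.29 -0.13] 0.014696720680790991
```

View pics/l.png

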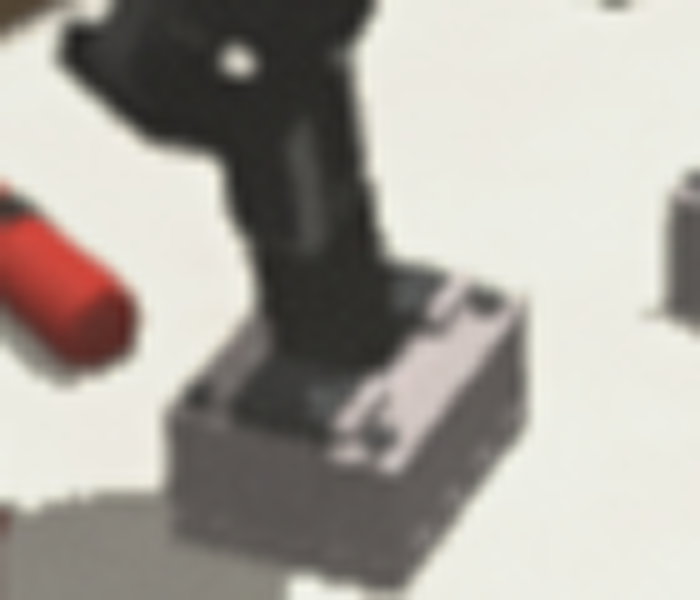

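The bung leans about 11° left with the gripper, and the near jaw (crop 285,395) has slid outward. Now I rock it right.

>>> {"method": "arm_command", "body": {
  "targets": [
    [2.66,0.71,0,0.0006,-0.0022,0.0004,0],
    [5.31,1.43,0,0.0012,-0.0045,0.0007,0],
    [7.97,2.14,0,0.0018,-0.0067,0.0009,0],
    [10.62,2.86,0,0.0024,-0.009,0.0009,0],
    [13.28,3.57,0,0.003,-0.0113,0.0009,0],
    [15.93,4.29,0,0.0036,-0.0135,0.0007,0],
    [18.59,5.0,0,0.0042,-0.0158,0.0004,0],
    [21.25,5.72,0,0.0048,-0.018,0,0],
    [21.25,5.72,0,0.0048,-0.018,0,0],
    [21.25,5.72,0,0.0048,-0.018,0,0]
  ]
}}

```text
clock: 7.05
position: [0.5564, -0.0359, 0.0569]
orientation: [-0.095, 0.987, 0.131, -0.011]
contact_force: [-1.3, -0.5, 12.1]
gripper_width: 0.0146
finger_force: 40.3
```

```bash
python3 lean.py
python3 - <<'E'
from h import *
c=r.capture("scene")
cv2.imwrite("pics/l2.png",cv2.resize(c["pixels"][170:230,270:340],(700,600),interpolation=cv2.INTER_CUBIC))
E
```

```text
lean y -10.97 lean x -0.15
pos blk [ 0.56 -9.72  0.12] F blk [-1.4 -0.1 12.1] T [0.33 0.34 0.04] 0.014580216291280106
```

View pics/l2.png

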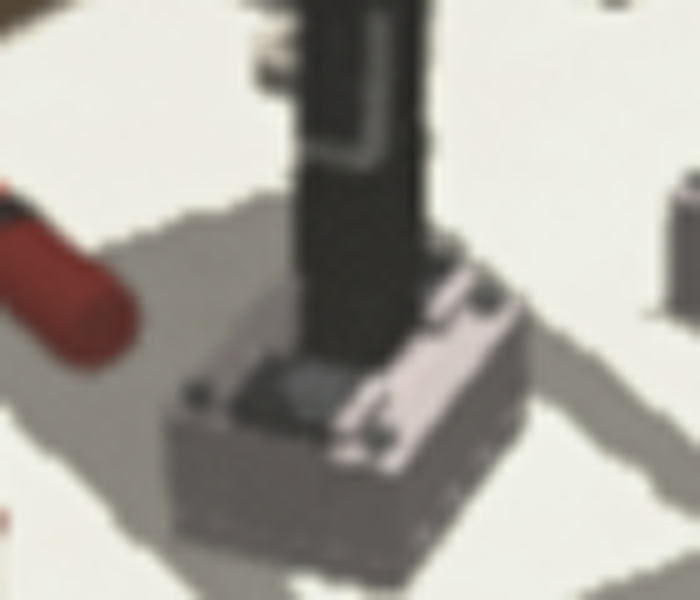

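It leans about 11° right; the near jaw (crop 290,400) stayed out and the far jaw (440,255) moved out. Back upright, then a small pull.

>>> {"method": "arm_command", "body": {
  "targets": [
    [-2.66,-0.71,0,-0.0006,0.0023,0.0004,0],
    [-5.31,-1.43,0,-0.0012,0.0045,0.0007,0],
    [-7.97,-2.14,0,-0.0018,0.0068,0.0009,0],
    [-10.62,-2.86,0,-0.0024,0.0092,0.0009,0],
    [-10.62,-2.86,0,-0.0024,0.0092,0.0009,0],
    [-10.62,-2.86,0,-0.0024,0.0092,0.0029,0],
    [-10.62,-2.86,0,-0.0024,0.0092,0.0049,0],
    [-10.62,-2.86,0,-0.0024,0.0092,0.0069,0],
    [-10.62,-2.86,0,-0.0024,0.0092,0.0069,0]
  ]
}}

```text
clock: 8.22
position: [0.5522, -0.0263, 0.0615]
orientation: [-0.0, 0.991, 0.131, -0.0]
contact_force: [0.3, 0.1, -5.9]
gripper_width: 0.0148
finger_force: 39.1
```

```bash
python3 lean.py
```

```text
lean y -0.05 lean x 0.04
pos blk [-0.94  0.71  4.71] F blk [ 0.3 -0.  -5.9] T [ 0.01 -0.22  0.03] 0.014778793937130434
```

Light pad drag only, no lateral force. Pulling on.

>>> {"method": "arm_command", "body": {
  "targets": [
    [0,0,0,0,0,0.003,0],
    [0,0,0,0,0,0.006,0],
    [0,0,0,0,0,0.009,0],
    [0,0,0,0,0,0.012,0],
    [0,0,0,0,0,0.017,0],
    [0,0,0,0,0,0.023,0],
    [0,0,0,0,0,0.03,0],
    [0,0,0,0,0,0.038,0],
    [0,0,0,0,0,0.048,0],
    [0,0,0,0,0,0.065,0],
    [0,0,0,0,0,0.085,0],
    [0,0,0,0,0,0.105,0],
    [0,0,0,0,0,0.12,0],
    [0,0,0,0,0,0.12,0],
    [0,0,0,0,0,0.12,0]
  ]
}}

```text
clock: 10.1
position: [0.5522, -0.0263, 0.1812]
orientation: [-0.0, 0.991, 0.131, -0.0]
contact_force: [0.4, -0.4, -2.1]
gripper_width: 0.0146
finger_force: 39.6
```

```bash
python3 lean.py
python3 - <<'E'
from h import *
c=r.capture("scene"); t=r.capture("top")
cv2.imwrite("pics/u.png",cv2.resize(c["pixels"][120:240,240:380],(700,600),interpolation=cv2.INTER_CUBIC))
for o in r.outline_of(c,"tray")+r.outline_of(t,"tray"): print(o["p"],o["rect"])
u=[(158,152),(265,152),(265,250),(158,250)]
print(at(t,211.5,201,.065),at(t,215,201,.008),[at(t,*p,.008)[:2].round(3) for p in ((177,163),(257,163),(257,239),(177,239))])
E
```

```text
lean y -0.03 lean x 0.05
pos blk [ -0.96   0.68 124.41] F blk [ 0.3 -0.5 -2.1] T [0.04 0.   0.03] 0.014591672375721952
0.97 [206.4, 302.7, 224.9, 168.6]
0.69 [211.1, 198.9, 103.8, 97.3]
[0.49517726 0.2756743  0.065     ] [0.49712422 0.28086831 0.008     ] [array([0.61 , 0.394]), array([0.608, 0.158]), array([0.386, 0.157]), array([0.387, 0.392])]
```

View pics/u.png

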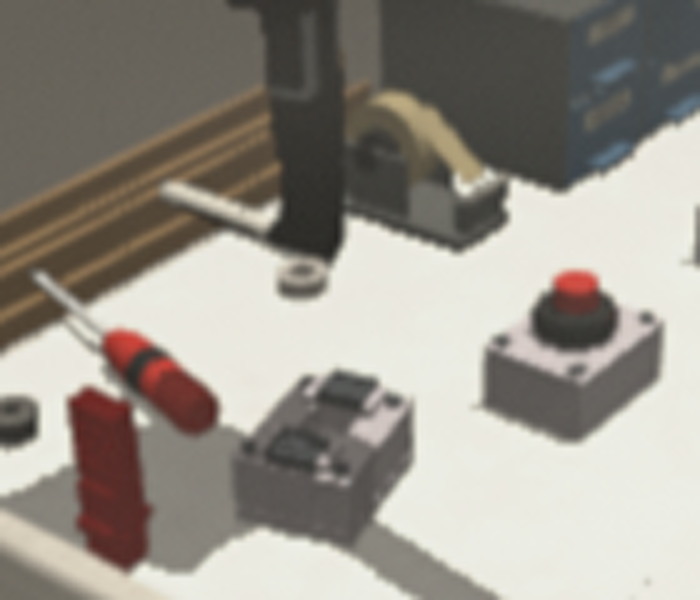

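The bung is out in the gripper (crop 310,150) and the block is empty with both jaws apart (300,445 and 345,390). Now over the tray centre (0.497, 0.278).

>>> {"method": "arm_command", "body": {
  "targets": [
    [0,0,0,-0.005,0.025,0,0],
    [0,0,0,-0.013,0.07,0,0],
    [0,0,0,-0.022,0.12,0,0],
    [0,0,0,-0.031,0.17,0,0],
    [0,0,0,-0.04,0.22,0,0],
    [0,0,0,-0.048,0.265,0,0],
    [0,0,0,-0.053,0.295,0,0],
    [0,0,0,-0.055,0.305,-0.015,0],
    [0,0,0,-0.055,0.305,-0.04,0],
    [0,0,0,-0.055,0.305,-0.07,0],
    [0,0,0,-0.055,0.305,-0.095,0],
    [0,0,0,-0.055,0.305,-0.11,0],
    [0,0,0,-0.055,0.305,-0.115,0],
    [0,0,0,-0.055,0.305,-0.115,0],
    [0,0,0,-0.055,0.305,-0.115,0]
  ]
}}

```text
clock: 12.18
position: [0.4985, 0.279, 0.0681]
orientation: [-0.0, 0.991, 0.131, 0.001]
contact_force: [0.7, -0.2, -0.6]
gripper_width: 0.0145
finger_force: 39.6
```

>>> {"method": "arm_command", "body": {
  "targets": [
    [0,0,0,0,0,-0.002,0],
    [0,0,0,0,0,-0.004,0],
    [0,0,0,0,0,-0.006,0],
    [0,0,0,0,0,-0.008,0],
    [0,0,0,0,0,-0.008,0],
    [0,0,0,0,0,-0.008,0]
  ]
}}

```text
clock: 12.92
position: [0.4976, 0.2787, 0.0589]
orientation: [-0.0, 0.991, 0.131, -0.0]
contact_force: [-0.7, 0.6, -0.1]
gripper_width: 0.0146
finger_force: 39.6
```

>>> {"method": "arm_command", "body": {
  "targets": [
    [0,0,0,0,0,-0.001,0],
    [0,0,0,0,0,-0.002,0],
    [0,0,0,0,0,-0.003,0],
    [0,0,0,0,0,-0.003,0],
    [0,0,0,0,0,-0.003,0]
  ]
}}

```text
clock: 13.55
position: [0.4976, 0.2787, 0.0559]
orientation: [-0.0, 0.991, 0.131, 0.0]
contact_force: [-0.2, 0.3, -1.4]
gripper_width: 0.0148
finger_force: 39.6
```

>>> {"method": "arm_command", "body": {
  "targets": [
    [0,0,0,0,0,-0.001,0],
    [0,0,0,0,0,-0.002,0],
    [0,0,0,0,0,-0.003,0],
    [0,0,0,0,0,-0.003,0],
    [0,0,0,0,0,-0.003,0]
  ]
}}

```text
clock: 14.18
position: [0.4976, 0.2787, 0.0529]
orientation: [-0.0, 0.991, 0.131, 0.0]
contact_force: [-0.5, -0.4, -0.4]
gripper_width: 0.0147
finger_force: 39.6
```

>>> {"method": "arm_command", "body": {
  "targets": [
    [0,0,0,0,0,-0.001,0],
    [0,0,0,0,0,-0.002,0],
    [0,0,0,0,0,-0.003,0],
    [0,0,0,0,0,-0.003,0]
  ]
}}

```text
clock: 14.68
position: [0.4986, 0.2791, 0.0517]
orientation: [-0.0, 0.991, 0.131, 0.001]
contact_force: [-2.7, -2.3, 10.9]
gripper_width: 0.0147
finger_force: 40.9
```

Foot on the tray floor. Ease off, release slowly, and withdraw.

>>> {"method": "arm_command", "body": {
  "targets": [
    [0,0,0,0,0,0.0008,0],
    [0,0,0,0,0,0.0008,18],
    [0,0,0,0,0,0.0008,20],
    [0,0,0,0,0,0.0008,25],
    [0,0,0,0,0,0.0008,35],
    [0,0,0,0,0,0.0008,50],
    [0,0,0,0,0,0.0008,50],
    [0,0,0,0,0,0.01,50],
    [0,0,0,0,0,0.03,50],
    [0,0,0,0,0,0.06,50],
    [0,0,0,0,0,0.1,50],
    [0,0,0,0,0,0.14,50],
    [0,0,0,0,0,0.18,50],
    [0,0,0,0,0,0.2,50],
    [0,0,0,0,0,0.2,50]
  ]
}}

```text
clock: 16.55
position: [0.4986, 0.2791, 0.2522]
orientation: [-0.001, 0.991, 0.131, 0.002]
contact_force: [-0.3, -0.4, -0.6]
gripper_width: 0.0426
finger_force: 0.0
```

Run:
```python
from h import *
c=r.capture("scene")
cv2.imwrite("pics/e.png",cv2.resize(c["pixels"][150:390,80:360],(700,600),interpolation=cv2.INTER_CUBIC))
```

```text
(no output)
```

View pics/e.png

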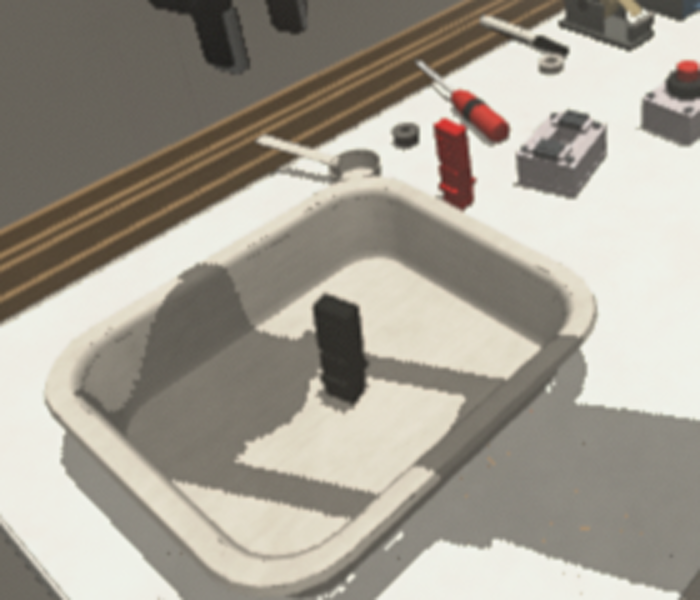

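The bung stands in the tray (crop 340,350), the gripper is clear, and the look-alike and other blocks have not moved.

```bash
python3 -c "
from plant import r
print(r.job_done())"
```

```text
the job is handed in; nothing more can be done
None
```

I rocked the bung about 11° left, then about 11° right, pulled it straight up out of the block and stood it in the metal tray; the job was handed in at about 17 s with the gripper clear (no verdict came back).

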